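Key and seat the drain-filter cover

ROBOT

A 6-joint arm with a two-finger parallel gripper is mounted at the origin on a cart in front of the work surface, level with it; the furniture and walls round the work are solid. World frame = base frame: x ahead of the robot, y to its left, z up, the work surface at z = 0. Lengths are in m, angles in rad, forces in N, time in s.
With the tool pointing down it reaches from about 0.35 to 0.875 m from the base axis. Payload 15.5 kg.
Tool frame: the origin (TCP) lies midway between the tips of the shut fingers; the grasp point (between the pads) lies 19 mm behind it; z points along the fingers, y is the line along which they close (so a half turn about z gives the same grasp; the last joint's range is limited). The gripper opens to 85 mm and grips with 20 to 120 N. Pads are 22 mm wide; open, the fingers measure 114 mm over their backs; the gripper's body (76 mm by 85 mm) begins 54 mm behind the grasp point. The pads swing forward as they close: fully open they stand 13 mm farther back than shut.
Start: joints at [-1.361, 0.494, 1.345, -0, 1.302, -0.096], TCP at [0.188, -0.596, 0.231] pointing down, gripper open.
Joint ranges: [-2.91, 2.91], [-0.82, 2.16], [0.22, 2.67], [-1.22, 4.37], [0.12, 2.79], [-3.08, 3.08]. Speed limits (rad/s): [1.89, 1.89, 2.57, 3.01, 3.01, 3.01].

INTERFACE

Orientations are given as a unit quaternion [w, x, y, z].
In Python, from cell import monitor, optics, env gives the robot as it stands.
- The arm moves only by the shell command python3 -m creep 'ROWS' [OPENING] [FORCE]. ROWS is JSON, a list of rows, each a list of 2 entries, a list of its own where there are three numbers: the shift along the tool's x, y, z in mm, then the turn, a rotation vector about the tool's x, y, z in degrees. A call has 1 to 10 rows; each row shifts and turns the commanded pose from where the row before left it, along the tool's axes as they then stand; what a row does not reach is not made up. A row lasts 1/10 s, in which the tool goes at most 50 mm and 8.59 degrees, less where a joint would pass 70% of its speed; a pose out of reach is approached as far as the arm can. A call is refused whole if a number of a shift passes 50 or a number of a turn 8.59, either way. A call with a gripper value outside its range is refused whole. OPENING is the opening, from -1 (shut) to 1 (fully open), set as the call begins (- or left out, the last holds). The fingers move at their own pace and stop on an object; FORCE is the grip in N (left out, the last holds). Time passes only in rows, so rows that do not move let the fingers close. It gives the time, the measured TCP pose, the force, the opening and the grip force at its end, in the units of the state.
- monitor.get_obs(): the state, without advancing time (a new reading comes with each control period).
- optics.snapshot(name): name is "scene" or "side" or "wrist"; returns a dict with "pixels" (420x560x3 uint8, red, green, blue), "fx", "fy", "cx", "cy" (pixels), "position" and "orientation" of the camera in the world. Camera axes: x right, y down, z forward; pixel columns grow to the right and rows downward; lengths in m; the calibration is good to about 2 mm. A picture is of the moment at which its call begins. There is no depth.
- env.close_job(): hands the job in; it is judged then, once.
Trained networks look in the newest picture that a camera, given by its name, has taken for a name from the list of things; names that differ only in an ending like _2 or _b are one class to them, and where a whole thing is asked for, a point or a joint stands for the part that bears it (a point fixed in the world has none). Each returns a list of dicts, best first, with "conf" (0 to 1); they miss things now and then, are a little off and sometimes report something else, mostly with a low value. They report only what shows in the picture. A call takes as long as a camera call.
- optics.find_in(camera, target): "at" ([x, y, z] in m, in world coordinates, good to about 4 mm: the middle of the surface that is visible of it).
- optics.masks_of(camera, target): "mask" (420x560 bool, what is visible of it).
The state is a dict: "clock": time; "qpos": joint angles; "joint_velocities": joint speeds; "joint_efforts": joint torques, N m; "tcp_pos": TCP position; "tcp_rot": TCP orientation; "ft_force": force on the tool from outside, world axes, zero at the start; "ft_torque": the same for the moment, N m; "finger_gap": finger opening in m; "grasp_force": force on a finger pad.
Only numpy, scipy, OpenCV 4.12 (cv2) and the standard library are available. Lean on these libraries where they do the work, as an engineer would, in place of code of your own. Each camera call takes 0.05 s, during which the arm holds its last target. There are 200 camera calls.

TASK

The blue cover of the drain-pump filter sits turned the wrong way on its grey housing. Push its upright lug sideways with the fingertips to turn the cover until the notch in its rim stands over the red tooth of the housing, then press the cover down on its white hub until it is fully home, and leave it there. Do not pinch the lug or lift the cover, and leave the timer, the tape measure and the thread spool alone.

Things in the scene. Friction and masses are not known exactly. Their poses are not given: they have to be found in the camera images.
- housing: Round grey filter housing, fixed to the worktop (it does not move), 160 mm across, flat top deck 32 mm above the worktop. Origin: centre of its underside, on the vertical axis about which the cover turns. Its own -x axis points to the red tooth, its +x axis to a horizontal hose spigot that ends 109 mm from the axis. Three small bolted feet, 10 mm high with their bolts, reach 97 mm from the axis.
- pin (a point): Top of the red tooth, 58 mm from the housing's axis, 40 mm above the worktop. The tooth is 8 mm wide with a rounded top; its inner part lies under the cover's rim, its outer end (66 to 78 mm from the axis) stands beside the rim and is 46 mm high.
- notch (a point): Point in the middle of the notch in the cover's rim, at the cover's underside, 58 mm from the axis. The notch is 13 mm wide, open to the rim, 15 mm deep radially. The cover can go down only with this point above pin (within about 2.5 mm; up to about 4 mm off, the tooth's rounded top can guide it in); anywhere else a push of 20 N only sinks it 2 to 4 mm onto the tooth.
- lug (a point): Middle of the upright lug on top of the cover, straight across the axis from the notch, 40 mm from the axis, 12 mm above the plate's top face. The lug is a radial fin: from 27 to 53 mm from the axis, 14 mm thick (white core with a black 4 mm face on each side), core 24 mm high above the plate, black faces 20 mm high.
- lug_face_left: Black face on one side of the lug (the anticlockwise side, seen from above), 26 x 4 x 20 mm, fixed to the cover. Origin: centre of its lower edge, on the plate's top. Touching both black faces at once counts as pinching.
- lug_face_right: Black face on the lug's other (clockwise) side, as lug_face_left.
- hub (a point): Top centre of the white hub in the middle of the cover (34 mm across its flat top), 55.5 mm above the worktop before the cover is pressed, 47.5 mm when seated. Press here.
- cover (a joint): Turn of the cover in rad, anticlockwise seen from above is positive, 0 (or any whole turn) = notch over the tooth. It turns freely either way without stops; friction (0.06 N m, about 1.5 N at the lug) keeps it where it is left. The cover is a blue plate 124 mm across and 8 mm thick, its underside 40.5 mm and top face 48.5 mm above the worktop before seating, always level.
- press (a joint): How far the cover is pressed down in m: 0 at the start, 0.008 fully seated, negative if lifted. The seal's drag holds it at any height; about 8 N downward moves it (slowly, 25 N per m/s more), and it stays down when let go.
- dial_timer: White kitchen timer with a black dial, 68 x 68 x 49 mm, loose bystander. Origin: centre of its underside.
- sewing_tape: Round grey-blue tape measure, 52 x 56 x 18 mm, loose bystander. Origin: centre of its underside.
- spool_2: Red thread spool, 33 mm across, 46 mm high, loose bystander standing upright. Origin: centre of its underside.

How it is judged:
On the way:
1. the notch has been turned to stand over the red tooth (within 6 mm) (horizontal distance between notch and pin below 0.006 m).
At the end, for the whole second after the job is handed in: The cover is pressed down at least 6.5 of its 8 mm with its notch round the tooth (within 5 mm) and at rest; timer, tape measure and spool are within 15 mm of where they stood (value of joint press above 0.0065 m and horizontal distance between notch and pin below 0.005 m and velocity of joint cover between -0.05 and 0.05 rad/s and distance of each of dial_timer, sewing_tape, spool_2 from where it was at the start of the episode below 0.015 m); the robot touches nothing.
It fails at once if the lug is pinched (both black faces pressed by the fingers at once, over 2 N each) (contact force between the fingers and lug_face_left above 2 N and contact force between the fingers and lug_face_right above 2 N).
It fails at once if the cover is lifted by more than 3 mm (value of joint press below -0.003 m).
It fails at once if the timer, tape measure or spool is shifted by more than 15 mm (distance of any of dial_timer, sewing_tape, spool_2 from where it was at the start of the episode above 0.015 m).
It also fails if it takes over 45 s, if anything falls off the work surface, if the arm or the gripper's body presses on something with over 40 N, if the wrist force passes 120 N, or if a joint passes its speed limit or range.

## Working session

There is one attempt and no reset: what is moved stays moved. The work goes in short steps, Python scripts to look and compute and a shell command to move; the robot and the scene stay as the last step left them, time stands still between calls to the robot, and variables do not carry over. Pictures are saved under pics/ and viewed, at most 10 in all, crops included, and the job is handed in when it is done.

```bash
mkdir -p pics
cat > h.py <<'E'
import numpy as np, cv2
from scipy.spatial.transform import Rotation as R
from cell import monitor, optics, env
def rot(q): return R.from_quat([q[1],q[2],q[3],q[0]])
def ray(s,u,v):
    d=rot(s['orientation']).apply([(u-s['cx'])/s['fx'],(v-s['cy'])/s['fy'],1.]); return np.array(s['position']),d
def at_z(s,u,v,z):
    p,d=ray(s,u,v); return p+d*(z-p[2])/d[2]
def proj(s,P):
    c=rot(s['orientation']).inv().apply(np.array(P)-s['position']); return s['fx']*c[...,0]/c[...,2]+s['cx'],s['fy']*c[...,1]/c[...,2]+s['cy']
def snap(n,f=None):
    s=optics.snapshot(n)
    if f: cv2.imwrite('pics/'+f,s['pixels'][:,:,::-1])
    return s
E
python3 - <<'E'
from h import *
ims=[]
for n in ['scene','side']:
    s=snap(n); ims.append(s['pixels']); print(n,np.round(s['position'],3))
    for t in ['housing','pin','notch','lug','lug_face_left','lug_face_right','hub','cover','dial_timer','sewing_tape','spool_2']:
        print(t,[(np.round(d['at'],3).tolist(),round(d['conf'],2)) for d in optics.find_in(n,t)[:2]])
cv2.imwrite('pics/a.png',ims[0][:,:,::-1]);cv2.imwrite('pics/b.png',ims[1][:,:,::-1])
o=monitor.get_obs();print(o['clock'],rot(o['tcp_rot']).as_matrix().round(3),o['finger_gap'])
E
```

```text
scene [-0.373 -0.952  0.711]
housing []
pin [([0.529, -0.182, 0.045], 0.75)]
notch [([0.55, -0.17, 0.051], 0.92)]
lug [([0.559, -0.174, 0.049], 0.6)]
lug_face_left []
lug_face_right []
hub [([0.556, -0.165, 0.053], 0.86), ([0.518, 0.117, 0.029], 0.7)]
cover [([0.553, -0.177, 0.05], 0.61)]
dial_timer [([0.517, 0.118, 0.024], 0.69)]
sewing_tape [([0.524, -0.437, 0.021], 0.52)]
spool_2 [([0.408, -0.468, 0.036], 0.88), ([0.531, -0.178, 0.044], 0.37)]
side [ 0.455 -1.184  0.863]
housing [([0.577, -0.214, 0.046], 0.88)]
pin [([0.573, -0.215, 0.044], 0.86)]
notch [([0.576, -0.191, 0.045], 0.64)]
lug [([0.57, -0.192, 0.049], 0.8)]
lug_face_left []
lug_face_right [([0.577, -0.188, 0.051], 0.35)]
hub [([0.572, -0.19, 0.047], 0.57)]
cover [([0.578, -0.214, 0.044], 0.62), ([0.575, -0.191, 0.05], 0.55)]
dial_timer [([0.532, 0.114, 0.028], 0.93)]
sewing_tape [([0.537, -0.454, 0.02], 0.84)]
spool_2 []
1.2 [[ 0.954  0.301  0.   ]
 [ 0.301 -0.954 -0.   ]
 [ 0.     0.    -1.   ]] 0.08540801136255961
```

View pics/a.png

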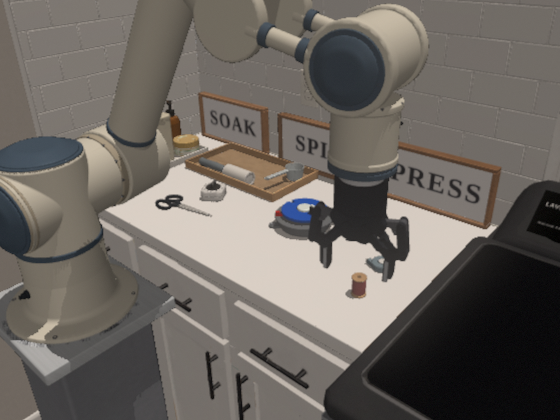

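View pics/b.png

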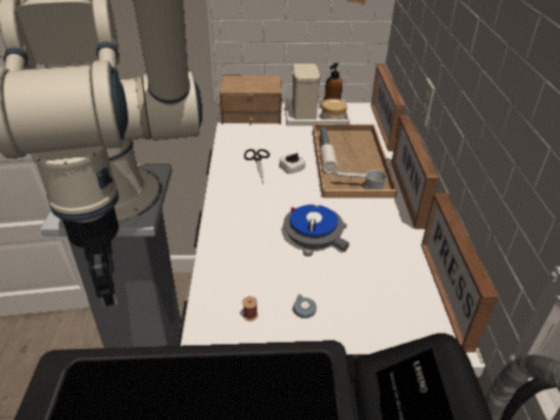

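The scene view shows the housing at about (303,217), partly hidden by the gripper. In the side view it is at (314,225), with the red tooth at about (293,210) and the spigot at (342,243). Next I'll move over it and use the wrist camera.

```bash
python3 -m creep '[[[42,-24,-8],[0,0,0]],[[42,-24,-8],[0,0,0]],[[42,-24,-8],[0,0,0]],[[42,-24,-8],[0,0,0]],[[42,-24,-8],[0,0,0]],[[42,-24,-8],[0,0,0]],[[42,-24,-8],[0,0,0]],[[42,-24,-8],[0,0,0]],[[42,-24,-8],[0,0,0]],[[0,0,0],[0,0,0]]]' -1
python3 - <<'E'
from h import *
s=snap('wrist','c.png');print(s['position'],rot(s['orientation']).as_matrix().round(2))
for t in ['housing','pin','notch','lug','lug_face_left','lug_face_right','hub','cover']:
        print(t,[(np.round(d['at'],3).tolist(),round(d['conf'],2),np.round(proj(s,d['at']))) for d in optics.find_in('wrist',t)[:2]])
E
```

```text
clock: 2.2
tcp_pos: [0.487, -0.2724, 0.3044]
tcp_rot: [0.0, 0.988, 0.155, 0.001]
ft_force: [-0.3, -1.5, -0.2]
finger_gap: -0.0002
grasp_force: 0.0
[ 0.55893972 -0.24923897  0.44773143] [[ 0.3  -0.91 -0.28]
 [-0.95 -0.29 -0.09]
 [ 0.    0.29 -0.96]]
housing [([0.583, -0.18, 0.044], 0.76, array([239.,  89.]))]
pin [([0.579, -0.183, 0.047], 0.87, array([240.,  93.]))]
notch [([0.575, -0.179, 0.048], 0.73, array([236.,  95.]))]
lug [([0.582, -0.173, 0.049], 0.94, array([233.,  88.])), ([0.538, -0.44, 0.02], 0.25, array([402., 180.]))]
lug_face_left [([0.571, -0.215, 0.07], 0.44, array([261., 106.]))]
lug_face_right [([0.564, -0.218, 0.069], 0.41, array([262., 114.]))]
hub [([0.577, -0.179, 0.046], 0.77, array([237.,  94.]))]
cover [([0.574, -0.179, 0.044], 0.63, array([236.,  97.]))]
```

View pics/c.png

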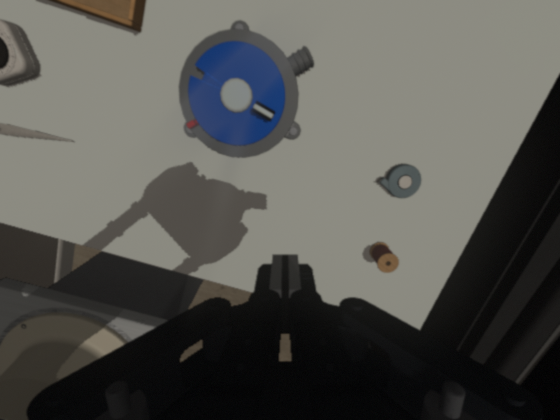

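The wrist view shows the hub at (236,95), notch at (197,74), lug at (264,110), red tooth at (192,125) and spigot at (302,60).

Run:
```python
from h import *
s=snap('wrist');im=s['pixels'];p=im.astype(int)
c=cv2.cvtColor(cv2.resize(im[10:170,160:330],None,fx=4,fy=4,interpolation=cv2.INTER_CUBIC),4);cv2.imwrite('pics/d.png',c)
blue=((p[...,2]>p[...,0]+60)&(p[...,2]>p[...,1]+40)).astype(np.uint8)
n,l,st,ce=cv2.connectedComponentsWithStats(blue);k=1+st[1:,4].argmax()
cs=cv2.findContours((l==k).astype(np.uint8),0,2)[0];hull=cv2.convexHull(max(cs,key=len))
P=np.array([at_z(s,u,v,.0485) for u,v in hull[:,0]])
# circle from hull points
def circ(P):
    A=np.c_[2*P[:,:2],np.ones(len(P))];x=np.linalg.lstsq(A,(P[:,:2]**2).sum(1),rcond=None)[0];return x[:2],np.sqrt(x[2]+x[0]**2+x[1]**2)
print('plate',circ(P))
red=(p[...,0]>p[...,1]+60)&(p[...,0]>p[...,2]+60);red[:, 330:]=0;v,u=np.nonzero(red[:170,160:330]);print('red',u.mean()+160,v.mean()+10-10,len(u))
C=circ(P)[0]
for nm,u,v,z in [('hub',236.5,95,.0555),('notch',197,74,.0485),('lug',264,110,.0725),('tooth',u.mean()+160,v.mean(),.046),('spig',304,60,.02)]:
    q=at_z(s,u,v,z);d=q[:2]-C;print(nm,q.round(4),np.linalg.norm(d).round(4),np.degrees(np.arctan2(d[1],d[0])).round(1))
# triangulated hub with side & scene views
for n in ['side','scene']:
    t=snap(n); m=optics.masks_of(n,'hub'); 
    if m:
        v,u=np.nonzero(m[0]['mask']);q=at_z(t,u.mean(),v.mean(),.0555);print(n,m[0]['conf'],q,len(u))
```

```text
plate (array([ 0.57622972, -0.17927241]), np.float64(0.060456843045462276))
red 187.07142857142858 118.85714285714286 14
hub [ 0.571  -0.1861  0.0555] 0.0086 -127.2
notch [ 0.5802 -0.1317  0.0485] 0.0477 85.3
lug [ 0.564  -0.2252  0.0725] 0.0475 -105.0
tooth [ 0.5239 -0.1299  0.046 ] 0.0719 136.7
spig [ 0.6406 -0.2542  0.02  ] 0.0988 -49.3
side 0.62 [ 0.57307355 -0.1960305   0.0555    ] 1268
scene 0.63 [ 0.55558489 -0.1958283   0.0555    ] 965
```

View pics/d.png

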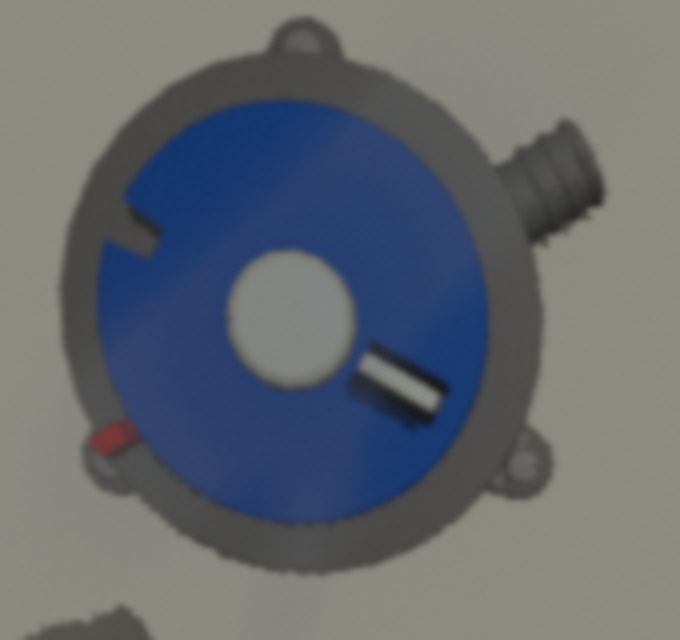

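```bash
cat >> h.py <<'E'
def circ(P):
    A=np.c_[2*P[:,:2],np.ones(len(P))];x=np.linalg.lstsq(A,(P[:,:2]**2).sum(1),rcond=None)[0];return x[:2],np.sqrt(x[2]+x[0]**2+x[1]**2)
def plate(s,z=.0485):
    p=s['pixels'].astype(int);blue=((p[...,2]>p[...,0]+50)&(p[...,2]>p[...,1]+30)).astype(np.uint8)
    n,l,st,ce=cv2.connectedComponentsWithStats(blue);k=1+st[1:,4].argmax()
    cs=cv2.findContours((l==k).astype(np.uint8),0,2)[0];h=cv2.convexHull(max(cs,key=len))
    return circ(np.array([at_z(s,u,v,z) for u,v in h[:,0]]))
def ang(s,C,pts):
    for nm,u,v,z in pts:
        q=at_z(s,u,v,z);d=q[:2]-C;print(nm,q.round(4),'r',np.linalg.norm(d).round(4),'deg',np.degrees(np.arctan2(d[1],d[0])).round(1))
E
python3 - <<'E'
from h import *
s=snap('wrist');C,r=plate(s);print(C,r,s['position'],monitor.get_obs()['tcp_pos'])
f=lambda n,a,b,z:(n,160+a/4-.4,10+b/4-.4,z)
pts=[f('hub',292,319,.0555),f('notch1',125,200,.0485),f('notch2',103,240,.0485),f('nin',150,247,.0485),f('lugi',365,362,.0725),f('lugo',438,402,.0725),f('toothout',98,444,.046),f('toothin',137,433,.046),f('spig',588,160,.02)]
ang(s,C,pts)
h=at_z(s,*pts[0][1:])[:2];print('about hub');ang(s,h,pts)
E
```

```text
[ 0.57581685 -0.17907441] 0.06103239633463684 [ 0.55585209 -0.25362867  0.44643254] [ 0.48351077 -0.27633524  0.30326829]
hub [ 0.5763 -0.1792  0.0555] r 0.0005 deg -12.5
notch1 [ 0.5941 -0.1204  0.0485] r 0.0615 deg 72.7
notch2 [ 0.581  -0.1162  0.0485] r 0.0631 deg 85.3
nin [ 0.5835 -0.1305  0.0485] r 0.0492 deg 81.0
lugi [ 0.5704 -0.2063  0.0725] r 0.0278 deg -101.2
lugo [ 0.5661 -0.2305  0.0725] r 0.0523 deg -100.7
toothout [ 0.521  -0.1261  0.046 ] r 0.0763 deg 136.0
toothin [ 0.5282 -0.1376  0.046 ] r 0.0632 deg 138.9
spig [ 0.6538 -0.2528  0.02  ] r 0.1073 deg -43.4
about hub
hub [ 0.5763 -0.1792  0.0555] r 0.0 deg 0.0
notch1 [ 0.5941 -0.1204  0.0485] r 0.0614 deg 73.2
notch2 [ 0.581  -0.1162  0.0485] r 0.0632 deg 85.7
nin [ 0.5835 -0.1305  0.0485] r 0.0492 deg 81.6
lugi [ 0.5704 -0.2063  0.0725] r 0.0278 deg -102.2
lugo [ 0.5661 -0.2305  0.0725] r 0.0523 deg -101.2
toothout [ 0.521  -0.1261  0.046 ] r 0.0767 deg 136.2
toothin [ 0.5282 -0.1376  0.046 ] r 0.0637 deg 139.2
spig [ 0.6538 -0.2528  0.02  ] r 0.1069 deg -43.5
```

```bash
python3 -m creep '[[[21,-16,40],[0,0,0]],[[21,-16,40],[0,0,0]],[[21,-16,40],[0,0,0]],[[0,0,25],[0,0,7.2]],[[0,0,25],[0,0,7.2]],[[0,0,25],[0,0,7.2]],[[0,0,20],[0,0,7.2]],[[0,0,0],[0,0,0]],[[0,0,0],[0,0,0]],[[0,0,0],[0,0,0]]]'
python3 - <<'E'
from h import *
s=snap('wrist','e.png');o=monitor.get_obs();M=rot(o['tcp_rot']).as_matrix();print(o['tcp_pos'],M.round(3).tolist(),s['position'])
print(plate(s))
E
```

```text
clock: 3.95
tcp_pos: [0.5299, -0.2118, 0.0895]
tcp_rot: [0.0, 0.995, -0.097, 0.001]
ft_force: [-0.6, -0.4, -0.3]
finger_gap: 0.0
grasp_force: 0.0
[ 0.52987407 -0.21184959  0.08950719] [[0.981, -0.193, 0.002], [-0.193, -0.981, -0.001], [0.002, 0.001, -1.0]] [ 0.60412393 -0.2263169   0.23275954]
(array([ 0.57587001, -0.17908156]), np.float64(0.06134788833692183))
```

View pics/e.png

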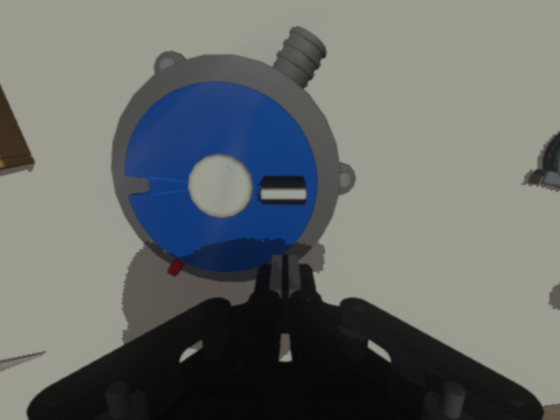

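The second view shows hub (220,185), notch (138,186), tooth (176,268) and lug (284,194), with the closed fingers squarely behind the lug. The plate centre agrees from both heights. I'll refine the angles, then lower.

```bash
python3 - <<'E'
from h import *
s=snap('wrist');C=plate(s)[0]
ang(s,C,[('hub',220,185.5,.0555),('notch',140,186,.0485),('lugi',262,194,.0725),('lugo',306,194,.0725),('tooth',176,268,.046),('spig',310,42,.02)])
E
python3 -m creep '[[[0,0,18],[0,0,0]],[[0,0,16],[0,0,0]],[[8,0,0],[0,0,0]],[[6,0,0],[0,0,0]],[[2,0,0],[0,0,0]],[[0,0,0],[0,0,0]]]'
```

```text
hub [ 0.5768 -0.1801  0.0555] r 0.0013 deg -47.9
notch [ 0.5854 -0.1276  0.0485] r 0.0524 deg 79.5
lugi [ 0.5701 -0.2066  0.0725] r 0.0281 deg -102.0
lugo [ 0.5652 -0.231   0.0725] r 0.053 deg -101.6
tooth [ 0.5235 -0.1313  0.046 ] r 0.0709 deg 137.6
spig [ 0.6515 -0.2525  0.02  ] r 0.1054 deg -44.2
clock: 4.65
tcp_pos: [0.5459, -0.2149, 0.0551]
tcp_rot: [0.0, 0.995, -0.098, 0.001]
ft_force: [0.2, -0.8, -0.2]
finger_gap: -0.0
grasp_force: 0.0
```

```bash
python3 -m creep '[[[4,0,0],[0,0,0]],[[5.1,1.9,0],[0,0,-7]],[[5.1,1.9,0],[0,0,-7]],[[5.1,1.9,0],[0,0,-7]],[[5.1,1.9,0],[0,0,-7]],[[5.1,1.9,0],[0,0,-7]],[[0,0,0],[0,0,0]],[[0,0,0],[0,0,0]]]'
python3 - <<'E'
from h import *
s=snap('wrist','f.png');o=monitor.get_obs();M=rot(o['tcp_rot']).as_matrix();print(o['tcp_pos'],np.degrees(np.arctan2(M[1,0],M[0,0])))
print(plate(s))
E
```

```text
clock: 5.45
tcp_pos: [0.5743, -0.2235, 0.0544]
tcp_rot: [-0.0, 0.979, 0.204, -0.0]
ft_force: [-0.8, 0.1, 0.3]
finger_gap: -0.0
grasp_force: 0.0
[ 0.57419784 -0.22349206  0.05436542] 23.516440420102764
(array([ 0.57703522, -0.17811164]), np.float64(0.06054149982618255))
```

View pics/f.png

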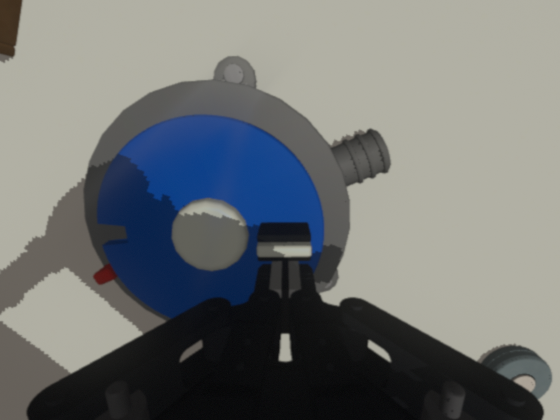

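The cover is turning. The lug top is at (284,248), the notch at (113,233) and the tooth at (105,274), so about 22° remain.

Run:
```python
from h import *
s=snap('wrist');C=np.array([.576,-.179])
ang(s,C,[('hub',210,235,.0555),('notch',115,233,.0485),('lugi',258,251,.0725),('lugo',311,251,.0725),('tooth',105,274,.046),('tcp',285,265,.0725)])
o=monitor.get_obs();M=rot(o['tcp_rot']).as_matrix();d=o['tcp_pos'][:2]-C;print('tcp t,r',M[:2,0]@d,M[:2,1]@d)
```

```text
hub [ 0.5775 -0.1793  0.0555] r 0.0015 deg -13.2
notch [ 0.5546 -0.1305  0.0485] r 0.053 deg 113.8
lugi [ 0.5868 -0.2043  0.0725] r 0.0275 deg -66.9
lugo [ 0.5967 -0.2271  0.0725] r 0.0524 deg -66.7
tooth [ 0.5255 -0.1302  0.046 ] r 0.0702 deg 136.0
tcp [ 0.5852 -0.2188  0.0725] r 0.0409 deg -77.1
tcp t,r -0.019503568634499497 0.04002922693472274
```

```bash
python3 -m creep '[[[5,2.1,0],[0,0,-7]],[[5,2.1,0],[0,0,-7]],[[5,2.1,0],[0,0,-7]],[[0,0,0],[0,0,0]],[[0,0,0],[0,0,0]]]'
python3 - <<'E'
from h import *
s=snap('wrist','g.png');o=monitor.get_obs();M=rot(o['tcp_rot']).as_matrix();C=np.array([.576,-.179]);d=o['tcp_pos'][:2]-C;print('tcp t,r',M[:2,0]@d,M[:2,1]@d,o['tcp_pos'],np.degrees(np.arctan2(M[1,0],M[0,0])))
E
```

```text
clock: 6.05
tcp_pos: [0.5902, -0.2213, 0.0543]
tcp_rot: [-0.0, 0.926, 0.378, -0.0]
ft_force: [-0.1, 0.5, 0.8]
finger_gap: 0.0001
grasp_force: 0.0
tcp t,r -0.019563381325865298 0.04007339210604536 [ 0.59010979 -0.22130268  0.05428801] 44.46690671405801
```

View pics/g.png

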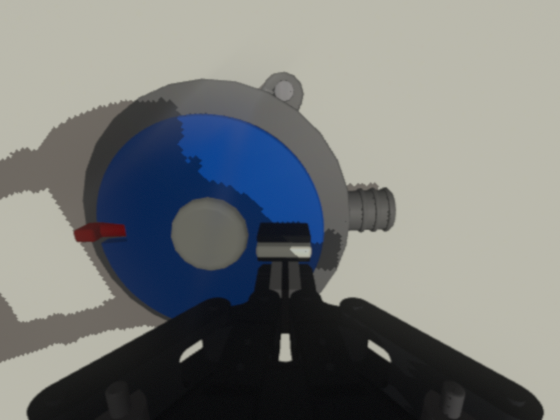

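The lug is at (284,248) and the tooth, at (75–126,232), now shows inside the notch. I'll zoom in.

Run:
```python
from h import *
s=snap('wrist');im=s['pixels']
c=im[195:270,60:160];c=cv2.convertScaleAbs(cv2.resize(c,None,fx=8,fy=8,interpolation=cv2.INTER_CUBIC),alpha=1.8);cv2.imwrite('pics/h.png',c[:,:,::-1])
C=np.array([.576,-.179]);p=im.astype(int);red=(p[...,0]>p[...,1]+50)&(p[...,0]>p[...,2]+50)
for a,b in [(74,92),(92,110),(110,130)]:
    v,u=np.nonzero(red[195:270,a:b]);ang(s,C,[('red',u.mean()+a,v.mean()+195,.043)]);print(v.min()+195,v.max()+195)
ang(s,C,[('lugi',258,251,.0725),('lugo',311,251,.0725),('spig',395,208,.02)])
```

```text
red [ 0.5213 -0.1284  0.043 ] r 0.0745 deg 137.2
229 240
red [ 0.5316 -0.1348  0.043 ] r 0.0627 deg 135.2
224 239
red [ 0.5371 -0.14    0.043 ] r 0.0551 deg 134.9
224 234
lugi [ 0.5951 -0.199   0.0725] r 0.0276 deg -46.3
lugo [ 0.6125 -0.2167  0.0725] r 0.0525 deg -46.0
spig [ 0.6572 -0.2538  0.02  ] r 0.1104 deg -42.7
```

View pics/h.png

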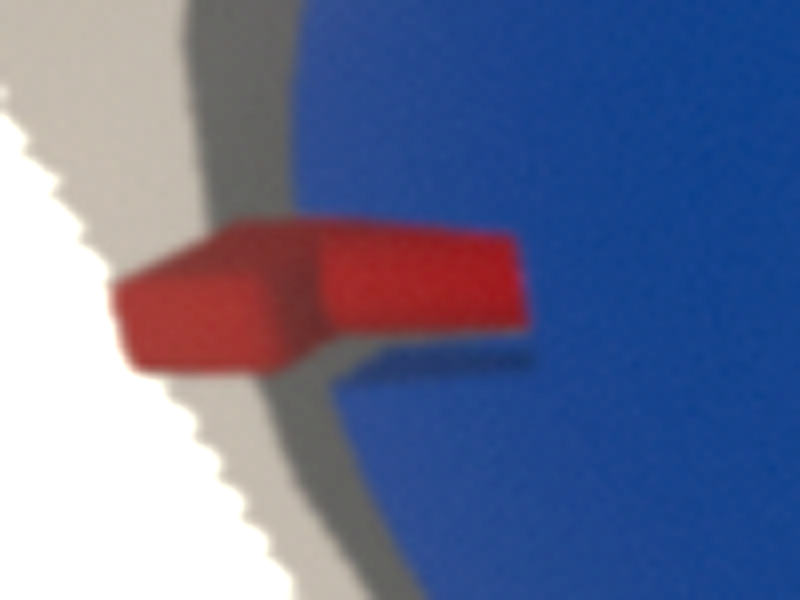

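The notch spans y≈212–380 in the crop (mid 296), while the tooth's outer end has its mid at ≈322. It's still 2–3 mm short, so I'll turn about 2.6° more.

```bash
python3 -m creep '[[[1.8,0.9,0],[0,0,-2.6]],[[0,0,0],[0,0,0]],[[0,0,0],[0,0,0]],[[0,0,0],[0,0,0]]]'
python3 - <<'E'
from h import *
s=snap('wrist');im=s['pixels']
c=im[195:270,60:160];c=cv2.convertScaleAbs(cv2.resize(c,None,fx=8,fy=8,interpolation=cv2.INTER_CUBIC),alpha=1.8);cv2.imwrite('pics/i.png',c[:,:,::-1])
o=monitor.get_obs();M=rot(o['tcp_rot']).as_matrix();C=np.array([.576,-.179]);d=o['tcp_pos'][:2]-C;print('tcp t,r',M[:2,0]@d,M[:2,1]@d,o['tcp_pos'],np.degrees(np.arctan2(M[1,0],M[0,0])))
p=im.astype(int);red=(p[...,0]>p[...,1]+50)&(p[...,0]>p[...,2]+50)
v,u=np.nonzero(red[195:270,70:92]);ang(s,C,[('red',u.mean()+70,v.mean()+195,.045)])
# predicted notch outline for lug angle guesses
for a in (137,):
    pass
t=np.radians(137.2);e=np.array([np.cos(t),np.sin(t)]);n=np.array([-e[1],e[0]])
for nm,r,w,z in [('tooth outer+',72,4,.046),('tooth outer-',72,-4,.046),('notch+',61,6.5,.0485),('notch-',61,-6.5,.0485),('nin+',47,6.5,.0485),('nin-',47,-6.5,.0485)]:
    q=np.r_[C+(r*e+w*n)/1000,z];u,v=proj(s,q);print(nm,((u-60)*8).round(),((v-195)*8).round())
E
```

```text
clock: 6.55
tcp_pos: [0.5921, -0.2207, 0.0543]
tcp_rot: [-0.0, 0.916, 0.4, -0.0]
ft_force: [-0.5, -0.1, 0.1]
finger_gap: 0.0002
grasp_force: 0.3
tcp t,r -0.019662625546101764 0.040190771560539615 [ 0.59215886 -0.22072299  0.05427827] 47.240216373962284
red [ 0.5232 -0.1293  0.045 ] r 0.0726 deg 136.7
tooth outer+ 194.0 338.0
tooth outer- 170.0 229.0
notch+ 337.0 385.0
notch- 301.0 207.0
nin+ 539.0 384.0
nin- 508.0 206.0
```

View pics/i.png

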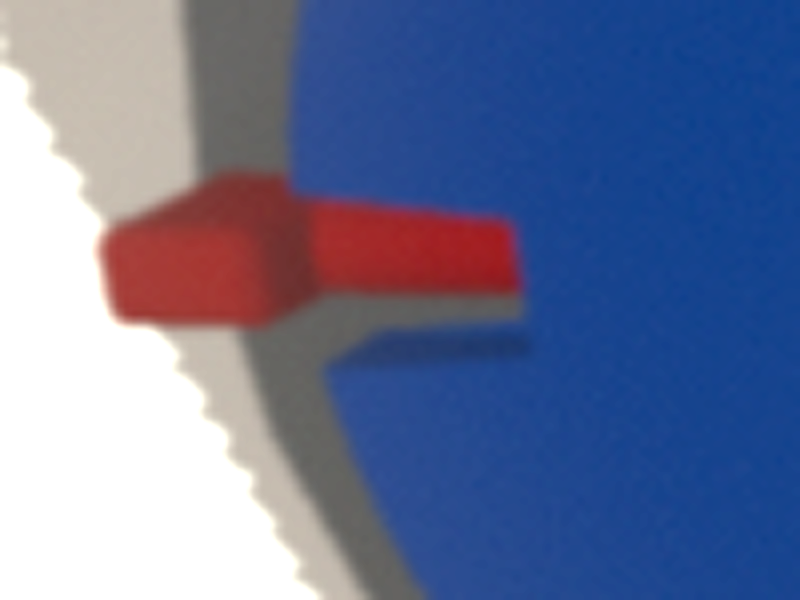

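The notch is now centred on the tooth within about 1 mm (the tooth sits at about 136.6° and the notch at about 136–137°). I'll back off, rise and move over the hub.

```bash
python3 -m creep '[[[-8,0,0],[0,0,0]],[[-7,0,0],[0,0,0]],[[0,0,-25],[0,0,0]],[[0,0,-20],[0,0,0]],[[17,-22,0],[0,0,0]],[[18,-21,0],[0,0,0]],[[0,0,0],[0,0,0]],[[0,0,15],[0,0,0]],[[0,0,15],[0,0,0]],[[0,0,6],[0,0,0]]]'
python3 -m creep '[[[0,0,2],[0,0,0]],[[0,0,0],[0,0,0]]]'
```

```text
clock: 7.6
tcp_pos: [0.5736, -0.1774, 0.0622]
tcp_rot: [-0.0, 0.916, 0.401, -0.0]
ft_force: [-0.1, -0.3, 0.3]
finger_gap: 0.0003
grasp_force: 0.0
clock: 7.8
tcp_pos: [0.5742, -0.1773, 0.0613]
tcp_rot: [-0.0, 0.916, 0.401, -0.0]
ft_force: [0.0, -0.1, 0.2]
finger_gap: -0.0001
grasp_force: 0.0
```

Next comes the press, in small steps.

```bash
python3 -m creep '[[[0,0,3],[0,0,0]],[[0,0,2],[0,0,0]],[[0,0,2],[0,0,0]],[[0,0,2],[0,0,0]],[[0,0,0],[0,0,0]],[[0,0,0],[0,0,0]]]'
python3 -m creep '[[[0,0,2],[0,0,0]],[[0,0,2],[0,0,0]],[[0,0,1],[0,0,0]],[[0,0,0],[0,0,0]],[[0,0,0],[0,0,0]]]'
```

```text
clock: 8.4
tcp_pos: [0.5744, -0.1769, 0.0525]
tcp_rot: [0.0, 0.916, 0.401, 0.0]
ft_force: [-0.4, -0.7, 3.0]
finger_gap: -0.0001
grasp_force: 1.4
clock: 8.9
tcp_pos: [0.5745, -0.177, 0.0475]
tcp_rot: [0.0, 0.916, 0.401, 0.0]
ft_force: [-0.8, 0.1, 4.4]
finger_gap: -0.0
grasp_force: 2.6
```

```bash
python3 -m creep '[[[0,0,1],[0,0,0]],[[0,0,1],[0,0,0]],[[0,0,0],[0,0,0]]]'
python3 -m creep '[[[0,0,1],[0,0,0]],[[0,0,1],[0,0,0]],[[0,0,0],[0,0,0]],[[0,0,0],[0,0,0]]]'
```

```text
clock: 9.2
tcp_pos: [0.5746, -0.177, 0.0471]
tcp_rot: [0.001, 0.916, 0.401, 0.001]
ft_force: [-7.7, 2.5, 33.8]
finger_gap: -0.0002
grasp_force: 17.2
clock: 9.6
tcp_pos: [0.5748, -0.1771, 0.0467]
tcp_rot: [0.001, 0.916, 0.401, 0.001]
ft_force: [-15.9, 4.7, 64.3]
finger_gap: 0.0006
grasp_force: 32.2
```

It hit the hard stop at z ≈ 0.047, so the cover is fully home. I'll lift off and check.

```bash
python3 -m creep '[[[0,0,-5],[0,0,0]],[[0,0,-5],[0,0,0]],[[0,0,-25],[0,0,0]],[[0,0,-40],[0,0,0]],[[0,0,-40],[0,0,0]],[[0,0,-30],[0,0,0]],[[0,0,0],[0,0,0]],[[0,0,0],[0,0,0]],[[0,0,0],[0,0,0]]]'
python3 - <<'E'
from h import *
s=snap('wrist','j.png');print(plate(s,.0405),plate(s,.0485))
E
```

```text
clock: 10.5
tcp_pos: [0.5736, -0.1766, 0.1871]
tcp_rot: [-0.001, 0.916, 0.401, -0.001]
ft_force: [-0.6, 0.4, -0.7]
finger_gap: -0.0001
grasp_force: 0.0
(array([ 0.57605457, -0.17886157]), np.float64(0.061020630818513985)) (array([ 0.57741656, -0.17726326]), np.float64(0.05933538730028319))
```

View pics/j.png

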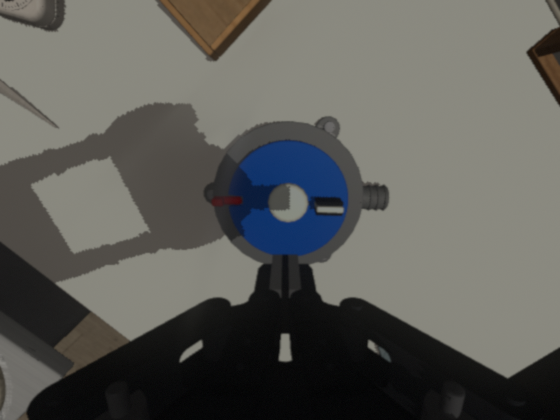

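The tooth at (226,200) fills the notch. The lug at (329,206) points at the spigot at (376,197). The plate fit matches the seated height (centre and radius agree at 40.5 mm), and the robot is clear.

```bash
python3 -c "
from cell import env;print(env.close_job())"
```

```text
the job is handed in; nothing more can be done
None
```

I turned the cover about 58° by its lug until the notch stood over the tooth, pressed it down to its hard stop, and handed the job in with the arm clear; no verdict came back.

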